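# Turn the upside-down examination torch in its charging cradle

### The job

One of the two examination torches has been put head-down in its sloping charging cradle, so it cannot charge. Draw it out, turn it end for end, and slide it back into the same cradle, blue tail cap first and fully home, so that its steel lamp head is at the top. Let go of it, and leave the other torch and the amber bottle where they are.

Things in the scene. Friction and masses are not known exactly. Their poses are not given: they have to be found in the camera images.
- torch_mid (a point): Centre of the torch standing head-down, the one to turn: round, straight, 210 mm long, 150 g. Blue tail cap 32 mm across, 40 mm long; white handle 26 mm across, 125 mm long, gripped here; steel lamp head 32 mm across, 45 mm long. The point is on its axis, half-way along, near the balance point. Its z axis runs from tail to head (at the start down the slope, into the cradle).
- cradle_home (a point): Centre of that torch when fully home, either way round; 110 mm above the bench. z is up; the torch rises 30 deg above level towards +x. Fixed grey cradle, along the axis: well floor 105 mm down-slope, mouth 30 mm down (46 mm wide, walls 16 mm below, 30 mm above the axis); 70-100 mm up-slope an 18 mm wide rest under the torch. A 14 mm wide rib joins them, top 26 mm below the axis; else free for fingers.
- torch2_mid (a point): Centre of the other, identical torch, which already stands the right way up (steel lamp head at the top) in an identical fixed cradle of its own. Its z axis also runs from tail to head, so it points up the slope. Leave it alone.
- bottle: A small loose amber bottle with a white cap, 44 mm across and 85 mm tall, standing on the bench; origin at the centre of its underside. Leave it alone.

How it is judged:
On the way:
1. the head-down torch is drawn out of its cradle (its centre more than 80 mm from its home point) (distance between torch_mid and cradle_home above 0.08 m), for 0.1 s.
At the end, for the whole second after the job is handed in: The torch is back in the same cradle with its lamp head at the top: its centre within 18 mm of the cradle's home point, its tail-to-head axis 49 to 71 degrees from vertically up (60 is the cradle's own lean), released and at rest (distance between torch_mid and cradle_home below 0.018 m and angle between torch_mid's own z axis and vertical between 0.85 and 1.25 rad and linear speed of torch below 0.02 m/s); the robot touches nothing.
It fails at once if the other torch is shifted by more than 20 mm (distance of torch2_mid from where it was at the start of the episode above 0.02 m).
It fails at once if the bottle is shifted by more than 25 mm or knocked over (distance of bottle from where it was at the start of the episode above 0.025 m or angle between bottle's own z axis and vertical above 0.5 rad).
It also fails if it takes over 51 s, if anything falls off the work surface, if the arm or the gripper's body presses on something with over 40 N, if the wrist force passes 120 N, or if a joint passes its speed limit or range.

### The arm

A 6-joint arm with a two-finger parallel gripper is mounted at the origin on the work surface. World frame = base frame: x ahead of the robot, y to its left, z up, the work surface at z = 0. Lengths are in m, angles in rad, forces in N, time in s.
With the tool pointing down it reaches from about 0.325 to 1 m from the base axis. Payload 5.1 kg.
Tool frame: the origin (TCP) lies on the mounting face of the last link; the fingertips stand 173 mm ahead of it and the grasp point (between the pads) lies arm.grasp_offset ahead of it (arm.grasp_offset is the distance from the TCP to the grasp point, in m); z points along the fingers, y is the line along which they close (so a half turn about z gives the same grasp; the last joint's range is limited). The gripper opens to 85 mm and grips with 20 to 120 N. Pads are 22 mm wide; open, the fingers measure 114 mm over their backs; the gripper's body (76 mm by 85 mm) begins 54 mm behind the grasp point. The pads swing forward as they close: fully open they stand 13 mm farther back than shut.
Start: joints at [-1.234, 0.124, 1.65, -0, 1.367, -0.083], TCP at [0.265, -0.594, 0.405] pointing down, gripper open.
Joint ranges: [-2.61, 2.61], [-1.02, 2.33], [0.03, 2.71], [-1.35, 4.49], [0.32, 2.68], [-2.91, 2.91]. Speed limits (rad/s): [2.57, 2.57, 3.14, 3.14, 3.14, 3.14].

### API

Orientations are given as a rotation vector (axis times angle).
In Python, from bench import arm gives the robot as it stands.
- The arm moves only by the shell command python3 -m jog 'ROWS'. ROWS is a JSON object of lists of equal length, an entry for each row: "claw": the finger opening in mm, from 0 to 85.4; "delta_pos": the shift along the tool's x, y, z as a fraction of full scale, a list of three; "angular": the turn, a rotation vector about the tool's x, y, z as a fraction of full scale, a list of three. A call has 1 to 8 rows; each row is the pose to reach, as a shift and turn from the pose commanded when the call began, along the tool's axes at that moment, turning the shorter way round; what a row does not reach only later rows make up. Full scale, the value 1, is 0.15 m for a shift and pi rad for a turn. A row lasts 1/8 s, in which the tool goes at most 62.5 mm and 10.7 degrees, less where a joint would pass 70% of its speed; a pose out of reach is approached as far as the arm can. A call with a number of a shift or a turn outside -1 to 1 is refused whole. A call with a gripper value outside its range is refused whole. The fingers move at their own pace and stop on an object; the grip force is fixed at half the most. Time passes only in rows, so rows that repeat a pose let the fingers close. It gives the time, the measured TCP pose, the force, the opening and the grip force at its end, in the units of the state.
- arm.get_obs(): the state, without advancing time (a new reading comes with each control period).
- arm.grab_frame(name): name is "side" or "top" or "wrist"; returns a dict with "frame" (400x640x3 uint8, red, green, blue), "z_map" (400x640 float32, m along the optical axis (not along the pixel's ray), 0 where there is no reading), "fx", "fy", "cx", "cy" (pixels), "pose" (4x4, takes a point from camera to world coordinates). Camera axes: x right, y down, z forward; pixel columns grow to the right and rows downward; lengths in m; the calibration is good to about 2 mm. A picture is of the moment at which its call begins.
- arm.sign_off(): hands the job in; it is judged then, once.
The state is a dict: "clock": time; "joints": joint angles; "dq": joint speeds; "joint_efforts": joint torques, N m; "position": TCP position; "tcp_rot": TCP orientation; "force": force on the tool from outside, world axes, zero at the start; "moment": the same for the moment, N m; "width": opening from 0.0 (shut) to 1.0 (fully open); "finger_force": force on a finger pad.
Only numpy, scipy, OpenCV 4.12 (cv2) and the standard library are available. Lean on these libraries where they do the work, as an engineer would, in place of code of your own. Each camera call takes 0.05 s, during which the arm holds its last target. There are 200 camera calls.

## Working session

There is one attempt and no reset: what is moved stays moved. The work goes in short steps, Python scripts to look and compute and a shell command to move; the robot and the scene stay as the last step left them, time stands still between calls to the robot, and variables do not carry over. Pictures are saved under pics/ and viewed, at most 10 in all, crops included, and the job is handed in when it is done.

```bash
mkdir -p pics; ls; python3 - <<'E'
from bench import arm
import cv2,numpy as np,pickle
o=arm.get_obs();print({k:np.round(v,3) for k,v in o.items()},arm.grasp_offset)
for n in("side","top"):
    f=arm.grab_frame(n);pickle.dump(f,open(n+"0.pkl","wb"));cv2.imwrite(f"pics/{n}0.png",f["frame"][:,:,::-1]);print(n,np.round(f["pose"],3),f["fx"])
E
```

```text
pics
{'clock': np.float64(0.0), 'joints': array([-1.234,  0.124,  1.652,  0.   ,  1.367, -0.083]), 'dq': array([ 0.001, -0.001,  0.   , -0.002,  0.001,  0.   ]), 'joint_efforts': array([-1.0000e-03, -4.2362e+01, -3.6545e+01, -0.0000e+00,  7.0000e-03,
        0.0000e+00]), 'position': array([ 0.265, -0.593,  0.403]), 'tcp_rot': array([-3.071, -0.654,  0.   ]), 'force': array([-0.04 ,  0.927,  0.194]), 'moment': array([-0.012,  0.018, -0.041]), 'finger_force': np.float64(0.0), 'width': np.float64(1.0)} 0.1547
side [[-0.754 -0.431  0.496  0.35 ]
 [-0.657  0.512 -0.553  0.365]
 [-0.015 -0.743 -0.669  0.531]
 [ 0.     0.     0.     1.   ]] 424.32221320283213
top [[ 0.087 -0.967  0.238  0.527]
 [-0.996 -0.084  0.019 -0.004]
 [ 0.001 -0.238 -0.971  0.768]
 [ 0.     0.     0.     1.   ]] 363.8652065063445
```

View pics/top0.png

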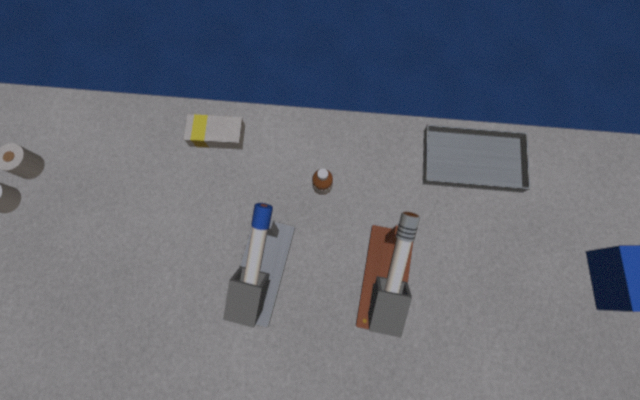

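View pics/side0.png

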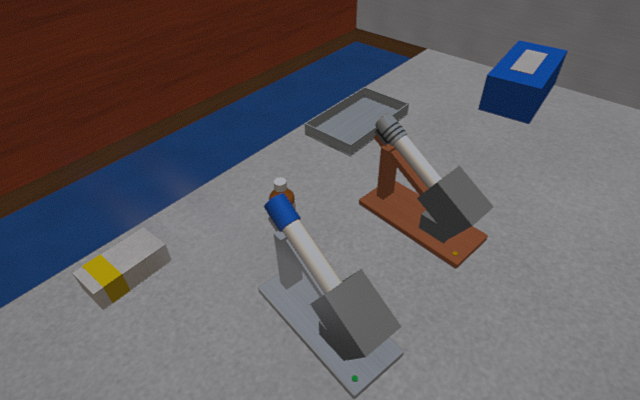

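The top view shows the head-down torch with its blue cap at (262,215) and its grey well at (246,297). The other torch is at (400,250) and the bottle at (322,180). The side view shows the blue cap at (283,210) and the white handle running to (330,288).

```bash
cat > h.py <<'E'
import numpy as np,cv2
from scipy.spatial.transform import Rotation as R
def pix2ray(f,u,v):
    d=np.array([(u-f["cx"])/f["fx"],(v-f["cy"])/f["fy"],1.]);P=f["pose"];return P[:3,3],P[:3,:3]@d
def blobs(m):
    n,l,s,c=cv2.connectedComponentsWithStats(m.astype(np.uint8));return [(l==i,s[i],c[i]) for i in range(1,n) if s[i][4]>60]
def masks(f):
    h=cv2.cvtColor(f["frame"],cv2.COLOR_RGB2HSV).astype(int);H,S,V=h[...,0],h[...,1],h[...,2]
    return (H>105)&(H<130)&(S>150)&(V>90), (S<50)&(V>165)
def pts(f,m):
    v,u=np.nonzero(m&(f["z_map"]>0));z=f["z_map"][v,u];p=np.c_[(u-f["cx"])/f["fx"]*z,(v-f["cy"])/f["fy"]*z,z];return p@f["pose"][:3,:3].T+f["pose"][:3,3]
def line(m):
    v,u=np.nonzero(m);return cv2.fitLine(np.c_[u,v].astype(np.float32),cv2.DIST_L2,0,.01,.01).ravel()
def plane(f,m):
    a,b,u,v=line(m);c,d1=pix2ray(f,u-30*a,v-30*b);_,d2=pix2ray(f,u+30*a,v+30*b);n=np.cross(d1,d2);return n/np.linalg.norm(n),c
def axis(fa,ma,fb,mb):
    n1,c1=plane(fa,ma);n2,c2=plane(fb,mb);d=np.cross(n1,n2);d/=np.linalg.norm(d);d*=np.sign(d[2])
    p=np.linalg.lstsq(np.array([n1,n2,[0,0,1]]),np.array([n1@c1,n2@c2,.11]),rcond=None)[0];return p,d
E
python3 - <<'E'
from h import *;import pickle
F={n:pickle.load(open(n+"0.pkl","rb")) for n in("side","top")}
for n,f in F.items():
    for k,m in zip("bw",masks(f)):
        for M,s,c in blobs(m): 
            p=pts(f,M);print(n,k,s,np.round(c),np.round(np.median(p,0),3) if len(p) else None)
E
```

```text
side b [ 488   41   79   48 1692] [528.  65.] [ 0.609 -0.653  0.093]
side b [    0    42   410   265 24740] [172. 167.] [ 2.023 -0.371 -0.748]
side b [267 194  33  34 629] [282. 210.] [0.645 0.111 0.166]
side w [400 136  41  47 391] [420. 159.] [ 0.591 -0.137  0.13 ]
side w [274 178  12   7  62] [280. 181.] [0.762 0.009 0.088]
side w [287 220  53  67 735] [312. 251.] [0.592 0.116 0.135]
top b [ 67   0  45  31 525] [87. 14.] [ 1.77   1.247 -0.749]
top b [  109     0   531   133 31545] [387.  61.] [ 1.599 -0.234 -0.75 ]
top b [ 47   7  21  24 198] [59. 20.] [ 1.724  1.376 -0.748]
top b [  44   32   98   61 2599] [95. 67.] [ 1.48   1.129 -0.749]
top b [  0  39  39  44 715] [15. 64.] [ 1.465  1.519 -0.749]
top b [252 204  20  25 363] [261. 217.] [0.648 0.103 0.165]
top b [619 246  21  65 935] [632. 273.] [ 0.621 -0.574  0.09 ]
top w [246 230  17  53 363] [254. 256.] [0.586 0.114 0.129]
top w [391 242  19  50 336] [399. 266.] [ 0.589 -0.14   0.127]
```

```bash
cat >> h.py <<'E'
from scipy.optimize import least_squares
def cyl(P,r,g):   # axis through cylinder-surface points P with radii r; returns point at mean, direction up
    c=P.mean(0)
    def res(q):
        d=np.array([1,q[0],q[1]]);d/=np.linalg.norm(d);w=P-(c+[0,q[2],q[3]]);return np.linalg.norm(np.cross(w,d),axis=1)-r
    s=least_squares(res,[g[1]/g[0],g[2]/g[0],0,-.01],loss="soft_l1",f_scale=.002)
    q=s.x;d=np.array([1,q[0],q[1]]);d/=np.linalg.norm(d);return c+[0,q[2],q[3]],d,np.median(abs(res(q)))
E
python3 - <<'E'
from h import *;import pickle
F={n:pickle.load(open(n+"0.pkl","rb")) for n in("side","top")}
def pick(f,k,x):
    b=[(M,np.median(pts(f,M),0)) for M,s,c in blobs(masks(f)[k])];M=min(b,key=lambda t:np.linalg.norm(t[1]-x))[0];return cv2.erode(M.astype(np.uint8),np.ones((3,3)))>0
X=([.646,.107,.165],[.59,.115,.13])
def run(fs):
    P=[];r=[]
    for n in fs:
        for k,rr in((0,.016),(1,.013)):
            p=pts(F[n],pick(F[n],k,X[k]));P.append(p);r+= [rr]*len(p)
    P=np.vstack(P);c,d,e=cyl(P,np.array(r),[.87,-.1,.5]);h=c+d*(.11-c[2])/d[2];print(fs,h.round(4),d.round(3),e.round(4),np.degrees(np.arcsin(d[2])),np.degrees(np.arctan2(d[1],d[0])))
    B=np.vstack([pts(F[n],pick(F[n],0,X[0])) for n in fs]);t=(B-h)@d;print("cap range",np.percentile(t,[1,99]).round(4))
    return h,d
run(["side"]);run(["top"]);h,d=run(["side","top"])
m=[pick(F[n],0,X[0])|pick(F[n],1,X[1]) for n in("side","top")]
p,dd=axis(F["side"],m[0],F["top"],m[1]);print("planes",p.round(4),dd.round(3))
from bench import arm
o=arm.get_obs();Rt=R.from_rotvec(o["tcp_rot"]).as_matrix();print(Rt.round(3))
yaw=np.arctan2(d[1],d[0]);u=np.array([np.cos(yaw)*3**.5/2,np.sin(yaw)*3**.5/2,.5]);z=-np.array([-np.cos(yaw)/2,-np.sin(yaw)/2,3**.5/2])
for s in(1,-1):
    x=s*u;y=np.cross(z,x);G=np.c_[x,y,z];print(s,"rotvec tool",R.from_matrix(Rt.T@G).as_rotvec().round(3),"tcp",(h-z*.1547).round(4),y.round(3))
E
```

```text
['side'] [0.5742 0.1178 0.11  ] [ 0.857 -0.139  0.497] 0.0006 29.772413594630656 -9.229176908747577
cap range [0.0732 0.1072]
['top'] [0.5784 0.1167 0.11  ] [ 0.857 -0.133  0.498] 0.0007 29.886453059693437 -8.833621241893578
cap range [0.0715 0.1055]
['side', 'top'] [0.5751 0.1208 0.11  ] [ 0.855 -0.166  0.492] 0.0008 29.45735599041187 -11.021435681409537
cap range [0.0729 0.1081]
planes [0.5542 0.1193 0.11  ] [ 0.89  -0.136  0.435]
[[ 0.913  0.408 -0.001]
 [ 0.408 -0.913  0.002]
 [ 0.    -0.002 -1.   ]]
1 rotvec tool [-0.162  0.507  0.597] tcp [0.4992 0.1356 0.244 ] [-0.191 -0.982  0.   ]
-1 rotvec tool [-0.659 -0.21  -2.456] tcp [0.4992 0.1356 0.244 ] [0.191 0.982 0.   ]
```

```bash
cat > plan.py <<'E'
# prints the shift/turn, in fractions, from the measured pose to: a along u, n along normal from home, s=+1/-1
import sys;from h import *;from bench import arm
H=np.array([.576,.117,.110]);yaw=np.radians(-9.1)
u=np.array([np.cos(yaw)*3**.5/2,np.sin(yaw)*3**.5/2,.5]);n=np.array([-np.cos(yaw)/2,-np.sin(yaw)/2,3**.5/2])
o=arm.get_obs();Rt=R.from_rotvec(o["tcp_rot"]).as_matrix();g=o["position"]+Rt[:,2]*.1547-H
def goal(s,a,b,dz=0):
    z=-n;x=s*u;G=np.c_[x,np.cross(z,x),z];t=H+a*u+(b+.1547)*n+[0,0,dz]
    return (Rt.T@(t-o["position"])/.15).round(3),(R.from_matrix(Rt.T@G).as_rotvec()/np.pi).round(3)
print("clock",o["clock"].round(2),"q",o["joints"].round(2),"F",o["force"].round(1),"w",round(float(o["width"]),3),"ff",o["finger_force"].round(1))
print("grasp rel home: along u,n,side(u x n)",(g@u).round(4),(g@n).round(4),(g@np.cross(u,n)).round(4),"pos",o["position"].round(4))
for a in sys.argv[1:]: print(a,*goal(*map(float,a.split(","))))
E
J="python3 -m jog"
python3 -m jog '{"claw":[85,85,85],"delta_pos":[[0.6,-0.8,0],[0.6,-0.8,0],[0.6,-0.8,0]],"angular":[[0,0,0],[0,0,0],[0,0,0]]}'
python3 -m jog '{"claw":[85,85,85],"delta_pos":[[0.6,-0.8,0],[0.6,-0.8,0],[0.6,-0.8,0]],"angular":[[0,0,0],[0,0,0],[0,0,0]]}'
python3 -m jog '{"claw":[85,85,85],"delta_pos":[[0.6,-0.8,0],[0.6,-0.8,0],[0.6,-0.8,0]],"angular":[[0,0,0],[0,0,0],[0,0,0]]}'
python3 -m jog '{"claw":[85,85,85],"delta_pos":[[0.6,-0.8,0],[0.6,-0.8,0],[0.6,-0.8,0]],"angular":[[0,0,0],[0,0,0],[0,0,0]]}'
python3 -m jog '{"claw":[85,85,85,85],"delta_pos":[[0.6,-0.8,0],[0.6,-0.8,0],[0.6,-0.8,0],[0.6,-0.8,0]],"angular":[[0,0,0],[0,0,0],[0,0,0],[0,0,0]]}'
python3 plan.py 1,.005,.12 1,.005,.16
```

```text
clock: 0.48
position: [0.2985, -0.4447, 0.4038]
tcp_rot: [-3.07, -0.657, 0.0]
force: [0.2, -0.2, 0.7]
width: 0.991
finger_force: 0.0
clock: 0.85
position: [0.3315, -0.2984, 0.4041]
tcp_rot: [-3.071, -0.658, -0.0]
force: [-0.0, -0.8, -0.1]
width: 0.995
finger_force: 0.0
clock: 1.23
position: [0.3646, -0.1522, 0.4043]
tcp_rot: [-3.071, -0.659, -0.0]
force: [0.2, -0.9, 0.2]
width: 0.996
finger_force: 0.0
clock: 1.6
position: [0.3978, -0.0059, 0.4044]
tcp_rot: [-3.071, -0.66, 0.0]
force: [0.6, -0.1, -0.0]
width: 0.997
finger_force: 0.0
clock: 2.1
position: [0.4312, 0.1391, 0.4042]
tcp_rot: [3.071, 0.66, -0.002]
force: [0.0, -0.7, -0.8]
width: 0.996
finger_force: 0.0Traceback (most recent call last):
  File "plan.py", line 9, in <module>
    print("clock",o["clock"].round(2),"q",o["joints"].round(2),"F",o["force"].round(1),"w",round(float(o["width"]),3),"ff",o["finger_force"].round(1))
                  ^^^^^^^^^^^^^^^^
AttributeError: 'float' object has no attribute 'round'
```

```bash
sed -i 's/^o=arm.get_obs();/o={k:np.array(v) for k,v in arm.get_obs().items()};/' plan.py; python3 plan.py 1,.005,.12 1,.005,.16
```

```text
clock 2.1 q [ 0.19 -0.33  2.07 -0.    1.4   1.34] F [ 0.  -0.7 -0.8] w 0.996 ff 0.0
grasp rel home: along u,n,side(u x n) -0.0573 0.1941 0.0012 pos [0.4312 0.1391 0.4042]
1,.005,.12 [0.08  0.044 0.358] [-0.048  0.162  0.181]
1,.005,.16 [-0.032 -0.03   0.127] [-0.048  0.162  0.181]
```

```bash
python3 -m jog '{"claw":[85,85,85,85,85,85,85,85],"delta_pos":[[0.08,0.044,0.358],[0.08,0.044,0.358],[0.08,0.044,0.358],[0.08,0.044,0.358],[0.08,0.044,0.358],[0.08,0.044,0.358],[0.08,0.044,0.358],[0.08,0.044,0.358]],"angular":[[-0.048,0.162,0.181],[-0.048,0.162,0.181],[-0.048,0.162,0.181],[-0.048,0.162,0.181],[-0.048,0.162,0.181],[-0.048,0.162,0.181],[-0.048,0.162,0.181],[-0.048,0.162,0.181]]}'; python3 plan.py 1,.005,0
python3 - <<'E'
from bench import arm;import cv2
cv2.imwrite("pics/w1.png",arm.grab_frame("wrist")["frame"][:,:,::-1])
E
```

```text
clock: 3.1
position: [0.4451, 0.1365, 0.3511]
tcp_rot: [2.986, -0.243, 0.799]
force: [0.2, 0.4, 0.3]
width: 0.996
finger_force: 0.0
clock 3.1 q [ 0.22 -0.37  2.21 -0.26  0.82  2.09] F [0.2 0.4 0.3] w 0.996 ff 0.0
grasp rel home: along u,n,side(u x n) 0.0059 0.1203 0.0016 pos [0.4451 0.1365 0.3511]
1,.005,0 [-0.006 -0.01   0.802] [ 0.     0.    -0.001]
```

View pics/w1.png

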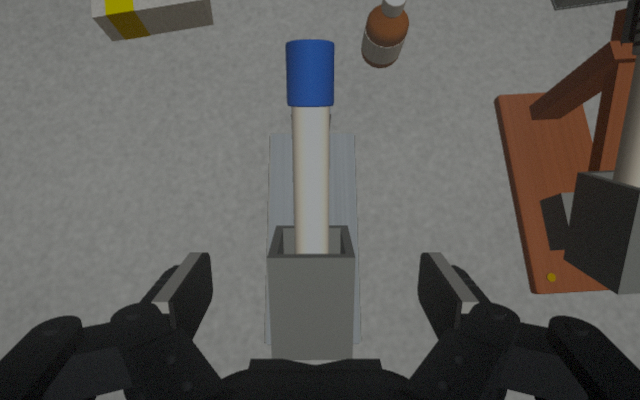

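The wrist view shows the torch axis upright at column 311, centred between the fingers (211 and 420), with the well mouth at row 228. It is aligned, so I'll descend and grip.

```bash
python3 -m jog '{"claw":[85,85,85,85,85,85],"delta_pos":[[0,-0.01,0.25],[0,-0.01,0.5],[0,-0.01,0.7],[0,-0.01,0.8],[0,-0.01,0.8],[0,-0.01,0.8]],"angular":[[0,0,0],[0,0,0],[0,0,0],[0,0,0],[0,0,0],[0,0,0]]}'; python3 plan.py
python3 -m jog '{"claw":[20,20,20,20,20,20,20],"delta_pos":[[0,0,0],[0,0,0],[0,0,0],[0,0,0],[0,0,0],[0,0,0],[0,0,0]],"angular":[[0,0,0],[0,0,0],[0,0,0],[0,0,0],[0,0,0],[0,0,0],[0,0,0]]}'; python3 plan.py 1,.055,.004
```

```text
clock: 3.9
position: [0.5046, 0.1288, 0.2483]
tcp_rot: [2.986, -0.243, 0.803]
force: [-0.1, 0.7, 0.7]
width: 0.996
finger_force: 0.0
clock 3.9 q [ 0.18 -0.09  2.18 -0.31  0.58  2.13] F [-0.1  0.7  0.7] w 0.996 ff 0.0
grasp rel home: along u,n,side(u x n) 0.0067 0.0012 -0.0004 pos [0.5046 0.1288 0.2483]
clock: 4.78
position: [0.5044, 0.1287, 0.2477]
tcp_rot: [2.986, -0.243, 0.801]
force: [-4.8, 0.6, 6.2]
width: 0.281
finger_force: 58.5
clock 4.78 q [ 0.18 -0.09  2.18 -0.31  0.58  2.13] F [-4.8  0.6  6.2] w 0.281 ff 58.5
grasp rel home: along u,n,side(u x n) 0.0061 0.0009 -0.0002 pos [0.5044 0.1287 0.2477]
1,.055,.004 [ 0.327  0.001 -0.021] [ 0.    -0.    -0.001]
```

```bash
python3 -m jog '{"claw":[20,20,20,20,20,20,20,20],"delta_pos":[[0.05,0,-0.015],[0.15,0,-0.02],[0.3,0,-0.02],[0.45,0,-0.02],[0.6,0,-0.02],[0.75,0,-0.02],[0.9,0,-0.02],[0.9,0,-0.02]],"angular":[[0,0,0],[0,0,0],[0,0,0],[0,0,0],[0,0,0],[0,0,0],[0,0,0],[0,0,0]]}'; python3 plan.py 1,.14,.12
```

```text
clock: 5.78
position: [0.6201, 0.1093, 0.3187]
tcp_rot: [2.985, -0.245, 0.804]
force: [0.3, -0.4, -3.1]
width: 0.282
finger_force: 58.9
clock 5.78 q [ 0.11  0.06  1.9  -0.21  0.69  1.98] F [ 0.3 -0.4 -3.1] w 0.282 ff 58.9
grasp rel home: along u,n,side(u x n) 0.1435 0.0037 0.0006 pos [0.6201 0.1093 0.3187]
1,.14,.12 [-0.018 -0.004 -0.776] [ 0.    -0.001 -0.001]
```

```bash
python3 -m jog '{"claw":[20,20,20,20],"delta_pos":[[0,0,-0.4],[0,0,-0.8],[0,0,-0.8],[0,0,-0.8]],"angular":[[0,0,0],[0,0,0],[0,0,0],[0,0,0]]}'
python3 -m jog '{"claw":[20,20,20,20,20,20,20,20],"delta_pos":[[0,0,0],[0,0,0],[0,0,0],[0,0,0],[0,0,0],[0,0,0],[0,0,0],[0,0,0]],"angular":[[0,0,-0.05],[0,0,-0.1],[0,0,-0.15],[0,0,-0.2],[0,0,-0.25],[0,0,-0.3],[0,0,-0.34],[0,0,-0.36]]}'
python3 -m jog '{"claw":[20,20,20,20,20,20,20,20],"delta_pos":[[0,0,0],[0,0,0],[0,0,0],[0,0,0],[0,0,0],[0,0,0],[0,0,0],[0,0,0]],"angular":[[0,0,-0.05],[0,0,-0.1],[0,0,-0.15],[0,0,-0.2],[0,0,-0.25],[0,0,-0.3],[0,0,-0.34],[0,0,-0.36]]}'
python3 plan.py -- -1,.14,.124 2>&1 || python3 plan.py
```

```text
clock: 6.28
position: [0.5585, 0.1194, 0.42]
tcp_rot: [2.987, -0.243, 0.797]
force: [-0.3, 0.7, -1.7]
width: 0.286
finger_force: 59.5
clock: 7.28
position: [0.559, 0.1191, 0.4172]
tcp_rot: [2.45, 1.293, 0.584]
force: [-0.2, 1.4, -1.3]
width: 0.286
finger_force: 59.4
clock: 8.28
position: [0.559, 0.1191, 0.4172]
tcp_rot: [1.314, 2.297, 0.244]
force: [1.2, 0.8, -2.6]
width: 0.285
finger_force: 59.4
clock 8.28 q [ 0.14 -0.16  1.93 -0.19  0.88 -0.3 ] F [ 1.2  0.8 -2.6] w 0.285 ff 59.4
grasp rel home: along u,n,side(u x n) 0.1378 0.1199 0.0009 pos [0.559  0.1191 0.4172]
Traceback (most recent call last):
  File "plan.py", line 11, in <module>
    for a in sys.argv[1:]: print(a,*goal(*map(float,a.split(","))))
                                    ~~~~^^^^^^^^^^^^^^^^^^^^^^^^^^
ValueError: could not convert string to float: '--'
clock 8.28 q [ 0.14 -0.16  1.93 -0.19  0.88 -0.3 ] F [ 1.2  0.8 -2.6] w 0.285 ff 59.4
grasp rel home: along u,n,side(u x n) 0.1378 0.1199 0.0009 pos [0.559  0.1191 0.4172]
```

```bash
python3 -m jog '{"claw":[20,20,20,20,20,20,20,20],"delta_pos":[[0,0,0],[0,0,0],[0,0,0],[0,0,0],[0,0,0],[0,0,0],[0,0,0],[0,0,0]],"angular":[[0,0,-0.05],[0,0,-0.1],[0,0,-0.15],[0,0,-0.2],[0,0,-0.25],[0,0,-0.28],[0,0,-0.28],[0,0,-0.28]]}'
python3 plan.py -1,.13,.124 -1,.13,.004
python3 - <<'E'
from bench import arm;import cv2,numpy as np,pickle
a=[arm.grab_frame(n) for n in("side","top")];pickle.dump(a,open("p2.pkl","wb"))
cv2.imwrite("pics/p2.png",cv2.resize(np.vstack([f["frame"][:,:,::-1] for f in a]),(480,600)))
E
```

```text
clock: 9.28
position: [0.559, 0.1193, 0.4192]
tcp_rot: [0.214, 2.613, -0.055]
force: [-0.6, -0.3, -1.3]
width: 0.285
finger_force: 59.4
clock 9.28 q [ 0.14 -0.16  1.93 -0.19  0.88 -1.18] F [-0.6 -0.3 -1.3] w 0.285 ff 59.4
grasp rel home: along u,n,side(u x n) 0.1393 0.1216 0.0006 pos [0.559  0.1193 0.4192]
-1,.13,.124 [ 0.065  0.003 -0.016] [-0.    -0.001 -0.001]
-1,.13,.004 [0.063 0.004 0.784] [-0.    -0.001 -0.001]
```

View pics/p2.png

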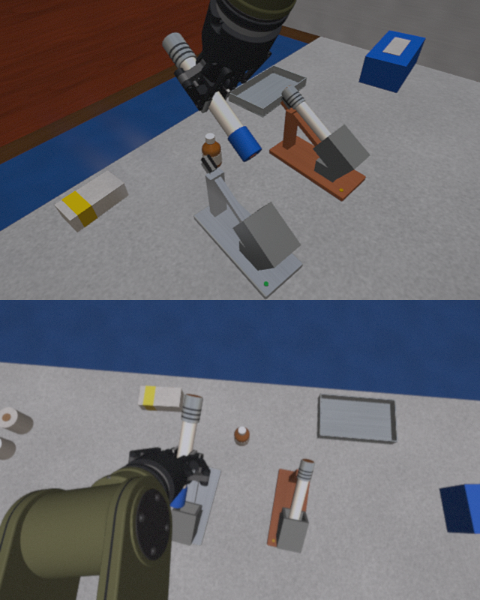

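The side view shows the torch now held with the blue cap down at about (243,143) and the steel head up at (180,45). I'll check its axis in the hand.

```bash
cat > ax.py <<'E'
from plan import *;import pickle
def check(f):
    gp=o["position"]+Rt[:,2]*.1547;P=[];r=[]
    for m,rr,c in zip(masks(f),(.016,.013),(gp-.08*u,gp)):
        q=pts(f,cv2.erode(m.astype(np.uint8),np.ones((3,3)))>0);q=q[(np.linalg.norm(np.cross(q-c,u),axis=1)<.04)&(abs((q-c)@u)<(.045 if rr==.016 else .07))]
        P.append(q);r+=[rr]*len(q)
    print("n",[len(q) for q in P])
    c,d,e=cyl(np.vstack(P),np.array(r),u);w=gp-c;off=w-(w@d)*d
    t=(P[0]-gp)@d;print("dir in u,n,side",(d@np.c_[u,n,np.cross(u,n)]).round(3),"res",e.round(4),"axis minus grasp n,side",(-off@n).round(4),(-off@np.cross(u,n)).round(4),"cap along",np.percentile(t,[2,98]).round(4))
E
python3 -c "
from ax import *
check(pickle.load(open('p2.pkl','rb'))[0])"
```

```text
clock 9.38 q [ 0.14 -0.16  1.93 -0.19  0.88 -1.18] F [-0.  -0.5 -1.5] w 0.285 ff 59.4
grasp rel home: along u,n,side(u x n) 0.14 0.1224 0.0005 pos [0.5591 0.1193 0.4202]
n [802, 724]
dir in u,n,side [ 1.    -0.002 -0.005] res 0.0005 axis minus grasp n,side -0.0009 0.0009 cap along [-0.0983 -0.0641]
```

```bash
python3 -m jog '{"claw":[20,20,20,20,20,20],"delta_pos":[[0.02,0,0.25],[0.04,0,0.5],[0.065,0.004,0.7],[0.065,0.004,0.79],[0.065,0.004,0.79],[0.065,0.004,0.79]],"angular":[[0,0,0],[0,0,0],[0,0,0],[0,0,0],[0,0,0],[0,0,0]]}'
python3 plan.py -1,.05,.002 -1,-.006,.002
```

```text
clock: 10.12
position: [0.6096, 0.1121, 0.3154]
tcp_rot: [0.212, 2.608, -0.054]
force: [-0.7, 0.4, -2.0]
width: 0.284
finger_force: 59.5
clock 10.12 q [ 0.12  0.04  1.92 -0.22  0.68 -1.16] F [-0.7  0.4 -2. ] w 0.284 ff 59.5
grasp rel home: along u,n,side(u x n) 0.1325 0.0061 -0.0005 pos [0.6096 0.1121 0.3154]
-1,.05,.002 [ 0.548 -0.005  0.026] [ 0.     0.001 -0.001]
-1,-.006,.002 [ 0.921 -0.007  0.025] [ 0.     0.001 -0.001]
```

```bash
python3 -m jog '{"claw":[20,20,20,20,20,20,20,20],"delta_pos":[[0.1,-0.006,0.02],[0.2,-0.006,0.02],[0.3,-0.006,0.02],[0.4,-0.006,0.02],[0.5,-0.006,0.02],[0.6,-0.006,0.02],[0.7,-0.006,0.02],[0.7,-0.006,0.02]],"angular":[[0,0,0],[0,0,0],[0,0,0],[0,0,0],[0,0,0],[0,0,0],[0,0,0],[0,0,0]]}'
python3 plan.py -1,-.006,.001
```

```text
clock: 11.12
position: [0.5197, 0.1257, 0.2574]
tcp_rot: [0.212, 2.612, -0.055]
force: [-0.0, 0.4, -1.8]
width: 0.286
finger_force: 59.5
clock 11.12 q [ 0.17 -0.08  2.14 -0.29  0.6  -1.04] F [-0.   0.4 -1.8] w 0.286 ff 59.5
grasp rel home: along u,n,side(u x n) 0.0241 0.0014 0.0004 pos [0.5197 0.1257 0.2574]
-1,-.006,.001 [0.202 0.001 0.003] [-0.    -0.001 -0.001]
```

No contact so far. I'll do the last 30 mm gently.

```bash
python3 -m jog '{"claw":[20,20,20,20,20,20],"delta_pos":[[0.05,0,0],[0.1,0,0],[0.15,0,0],[0.18,0,0.003],[0.2,0,0.003],[0.2,0,0.003]],"angular":[[0,0,0],[0,0,0],[0,0,0],[0,0,0],[0,0,0],[0,0,0]]}'
python3 plan.py -1,-.006,0
python3 -c "
from ax import *
check(arm.grab_frame('side'))"
```

```text
clock: 11.88
position: [0.4969, 0.1296, 0.2452]
tcp_rot: [0.21, 2.605, -0.054]
force: [4.4, -2.2, -0.4]
width: 0.283
finger_force: 59.4
clock 11.88 q [ 0.18 -0.11  2.19 -0.32  0.57 -1.  ] F [ 4.4 -2.2 -0.4] w 0.283 ff 59.4
grasp rel home: along u,n,side(u x n) -0.0009 0.0024 -0.0001 pos [0.4969 0.1296 0.2452]
-1,-.006,0 [0.028 0.    0.016] [ 0.     0.002 -0.001]
clock 11.88 q [ 0.18 -0.11  2.19 -0.32  0.57 -1.  ] F [ 4.4 -2.2 -0.4] w 0.283 ff 59.4
grasp rel home: along u,n,side(u x n) -0.0009 0.0024 -0.0001 pos [0.4969 0.1296 0.2452]
n [0, 562]Traceback (most recent call last):
  File "<string>", line 3, in <module>
    check(arm.grab_frame('side'))
    ~~~~~^^^^^^^^^^^^^^^^^^^^^^^^
  File "ax.py", line 9, in check
    t=(P[0]-gp)@d;print("dir in u,n,side",(d@np.c_[u,n,np.cross(u,n)]).round(3),"res",e.round(4),"axis minus grasp n,side",(-off@n).round(4),(-off@np.cross(u,n)).round(4),"cap along",np.percentile(t,[2,98]).round(4))
                                                                                                                                                                                       ~~~~~~~~~~~~~^^^^^^^^^^
    return _quantile_unchecked(
        a, q, axis, out, overwrite_input, method, keepdims, weights)
    return _ureduce(a,
                    func=_quantile_ureduce_func,
    ...<5 lines>...
                    overwrite_input=overwrite_input,
                    method=method)
    r = func(a, **kwargs)
    result = _quantile(arr,
                       quantiles=q,
    ...<2 lines>...
                       out=out,
                       weights=wgt)
    slices_having_nans = np.isnan(arr[-1, ...])
                                  ~~~^^^^^^^^^
IndexError: index -1 is out of bounds for axis 0 with size 0
```

```bash
python3 -m jog '{"claw":[20,20,20,20],"delta_pos":[[0.02,0,0.006],[0.04,0,0.01],[0.04,0,0.01],[0.04,0,0.01]],"angular":[[0,0,0],[0,0,0],[0,0,0],[0,0,0]]}'
python3 plan.py -1,-.006,0
```

```text
clock: 12.42
position: [0.4953, 0.1302, 0.2447]
tcp_rot: [0.208, 2.595, -0.053]
force: [12.7, -6.4, 4.7]
width: 0.283
finger_force: 59.7
clock 12.42 q [ 0.19 -0.11  2.2  -0.33  0.56 -0.99] F [12.7 -6.4  4.7] w 0.283 ff 59.7
grasp rel home: along u,n,side(u x n) -0.001 0.0028 -0.0007 pos [0.4953 0.1302 0.2447]
-1,-.006,0 [ 0.017 -0.002  0.018] [ 0.001  0.005 -0.001]
```

```bash
python3 -m jog '{"claw":[35,50,65,85,85,85,85],"delta_pos":[[0,0,0],[0,0,0],[0,0,0],[0,0,0],[0,0,0],[0,0,0],[0,0,0]],"angular":[[0,0,0],[0,0,0],[0,0,0],[0,0,0],[0,0,0],[0,0,0],[0,0,0]]}'; python3 plan.py
python3 -m jog '{"claw":[85,85,85,85,85,85],"delta_pos":[[0,0,-0.1],[0,0,-0.25],[0,0,-0.5],[0,0,-0.8],[0,0,-1],[0,0,-1]],"angular":[[0,0,0],[0,0,0],[0,0,0],[0,0,0],[0,0,0],[0,0,0]]}'
python3 - <<'E'
from plan import *
fs=[arm.grab_frame(n) for n in("side","wrist")]
cv2.imwrite("pics/p3.png",cv2.resize(np.vstack([f["frame"][:,:,::-1] for f in fs]),(480,600)))
f=fs[0];q=pts(f,masks(f)[1]);w=q-H;t=w@u;q=q[(np.linalg.norm(np.cross(w,u),axis=1)<.03)&(abs(t)<.07)]
c,d,e=cyl(q,.013,u);h=c+d*(-(c-H)@u)/(d@u);print("white",len(q),"dir",(d@np.c_[u,n,np.cross(u,n)]).round(3),"axis off n,side",((h-H)@n).round(4),((h-H)@np.cross(u,n)).round(4),"white range",np.percentile((q-H)@u,[1,99]).round(4))
a=pts(f,np.ones(f["z_map"].shape,bool));w=a-h;t=w@d;k=(np.linalg.norm(np.cross(w,d),axis=1)<.021)&(t>.05)&(t<.14)&(w@n>0);print("head top",np.percentile(t[k],[50,99,99.8]).round(4))
E
```

```text
clock: 13.3
position: [0.4911, 0.1305, 0.2388]
tcp_rot: [0.212, 2.611, -0.055]
force: [-0.0, -0.1, -0.4]
width: 0.995
finger_force: 0.0
clock 13.3 q [ 0.19 -0.11  2.21 -0.32  0.57 -0.99] F [-0.  -0.1 -0.4] w 0.995 ff 0.0
grasp rel home: along u,n,side(u x n) -0.01 -0.0002 0.0002 pos [0.4911 0.1305 0.2388]
clock: 14.05
position: [0.4167, 0.1427, 0.3725]
tcp_rot: [0.211, 2.604, -0.051]
force: [-0.6, 0.5, -0.1]
width: 0.995
finger_force: 0.0
clock 14.05 q [ 0.25 -0.46  2.24 -0.26  0.88 -1.04] F [-0.6  0.5 -0.1] w 0.995 ff 0.0
grasp rel home: along u,n,side(u x n) -0.0075 0.1533 -0.0007 pos [0.4167 0.1427 0.3725]
white 1276 dir [ 1.    -0.005 -0.017] axis off n,side 0.0007 0.0004 white range [-0.0253  0.0665]
head top [0.0796 0.1079 0.1089]
```

View pics/p3.png

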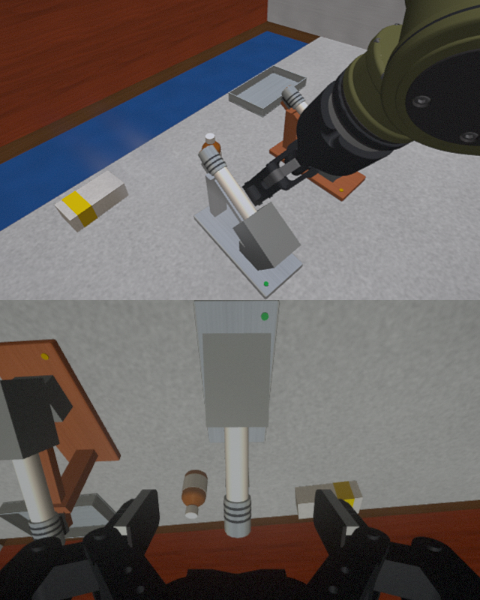

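The torch is seated head-up: its top is at about 108 mm, against 106–108 mm originally. In the side view the steel head is at (210,160) on the rest, the bottle is upright, and the gripper is clear.

```bash
python3 -c "
from bench import arm
print(arm.sign_off())"
```

```text
the job is handed in; nothing more can be done
None
```

The torch is back in its cradle, blue tail cap first and lamp head at the top. By the cameras it sits within about 7 mm of home (18 mm allowed). It's released, the gripper never went near the other torch or the bottle, and the job was handed in at about 14 s; the judge gave no verdict.

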